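# Load a slide carrier under the sprung clips of an inspection stage

### The arm

A 7-joint arm with a two-finger parallel gripper is mounted at the origin on a cart in front of the work surface, level with it; the furniture and walls round the work are solid. World frame = base frame: x ahead of the robot, y to its left, z up, the work surface at z = 0. Lengths are in m, angles in rad, forces in N, time in s.
With the tool pointing down it reaches from about 0.4 to 0.85 m from the base axis. Payload 4.5 kg.
Tool frame: the origin (TCP) lies on the centre line of the jaws, within the pads' length; the fingertips stand ahead of it and the grasp point (between the pads) lies 3 mm ahead of it (r.finger_overhang is the z of the fingertips in the tool frame, in m); z points along the fingers, y is the direction in which the jaws open and shut (so a half turn about z gives the same grasp; the last joint's range is limited). The gripper opens to 88 mm and grips with 3 to 60 N. Pads are 18 mm wide; open, the fingers measure 123 mm over their backs; the gripper's body (75 mm by 187 mm) begins 45 mm behind the grasp point.
Start: joints at [1.254, 0.689, -0.195, 1.565, 0.157, 0.902, -0.215], TCP at [0.215, -0.587, 0.261] pointing down, gripper open.
Joint ranges: [-3.01, 3.01], [-0.46, 2.08], [-1.47, 1.51], [0.13, 2.56], [-1, 4.14], [0.04, 2.09], [-2.66, 2.66]. Speed limits (rad/s): [2.57, 2.57, 3.14, 3.14, 3.14, 3.14, 3.14].

### API

Orientations are given as a unit quaternion [x, y, z, w].
In Python, from plant import get_state, snapshot, camera_model, workorder, boxes_of, mark_of, r gives the robot as it stands.
- The arm moves only by the tool jog_arm, never from a script. Its argument "rows" is a list of rows, each a list of 2 entries, a list of its own where there are three numbers: the shift along the tool's x, y, z normalised to -1 to 1, where 1 is 75 cm, then the turn about the tool's z normalised to -1 to 1, where 1 is 2 rad. A call has 1 to 20 rows; each row is the pose to reach, as a shift and turn from the pose commanded when the call began, along the tool's axes at that moment; what a row does not reach only later rows make up. A row lasts 1/12 s, in which the tool goes at most 41.7 mm and 7.16 degrees, less where a joint would pass 70% of its speed; a pose out of reach is approached as far as the arm can. A call with a number of a shift or a turn outside -1 to 1 is refused whole. A call with a gripper value outside its range is refused whole. "gripper" is the finger opening in mm, from 0 to 88.1, set as the call begins (left out, the last holds). The fingers move at their own pace and stop on an object; "newtons" is the grip in N (left out, the last holds). Time passes only in rows, so rows that repeat a pose let the fingers close. It gives the time, the measured TCP pose, the force and the opening at its end, in the units of the state.
- get_state(): the state, without advancing time (a new reading comes with each control period).
- snapshot(name): name is "scene" or "side" or "wrist"; returns the picture (480x640x3 uint8, red, green, blue); there is no depth.
- camera_model(name): a dict with "mtx" (3x3 intrinsics, pixels), "extrinsics" (4x4, takes a point from camera to world coordinates); the wrist camera has in their place "T_tool_cam" (4x4, takes a point from camera to tool coordinates, whose origin is the TCP and whose axes are the flange's). Camera axes: x right, y up, looking along -z (the intrinsics and any distortion apply to the point x, -y, -z); pixel columns grow to the right and rows downward; lengths in m; the calibration is good to about 2 mm. A picture is of the moment at which its call begins: read the wrist's pose just before it. camera_model takes no time and is no camera call.
- workorder.finish_job(): hands the job in, once; it reports no verdict.
Trained networks look in the newest picture that a camera, given by its name, has taken for a name from the list of things; names that differ only in an ending like _2 or _b are one class to them, and where a whole thing is asked for, a point or a joint stands for the part that bears it (a point fixed in the world has none). Each returns a list of dicts, best first, with "p" (0 to 1); they miss things now and then, are a little off and sometimes report something else, mostly with a low value. They report only what shows in the picture. A call takes as long as a camera call. They do not tell look-alikes from the thing itself.
- boxes_of(thing, camera): "rect" ([left, top, right, bottom] in pixels, round what is visible of it).
- mark_of(thing, camera): "pixel" ([row, column] in pixels: a listed point, or the origin of a listed thing).
The state is a dict: "clock": time; "q": joint angles; "qd": joint speeds; "joint_torque": joint torques, N m; "tool_pos": TCP position; "eef_rot": TCP orientation; "contact_force": force on the tool from outside, world axes, zero at the start; "moment": the same for the moment, N m; "opening": opening from 0.0 (shut) to 1.0 (fully open).
Only numpy, scipy, OpenCV 4.12 (cv2) and the standard library are available. Lean on these libraries where they do the work, as an engineer would, in place of code of your own. Each camera call takes 0.05 s, during which the arm holds its last target.

### The job

Load the glass slide carrier into the inspection stage: lay it on the bed with its ridged end towards the clips and slide it gently along the bed, so that both sprung clips ride up over its ridges and snap down behind them. Do not ram the end stop just beyond, press hard on the stage or disturb the tape roll, the small jar and the heatsink; leave the carrier lying flat and released under the clips.

Things in the scene. Friction and masses are not known exactly. Their poses are not given: they have to be found in the camera images.
- stage: Fixed steel and aluminium stage, 220 x 120 mm. Origin: on the bench under its channel's centre line, 100 mm from its front edge; x = sliding direction (inwards), y left, z up. Bed top at z = 14 mm, x = -98 to 118 mm. Two rails, 8 mm above the bed, form a channel 67 mm wide centred on y = 0 from x = -28 mm on; from x = -64 to -28 mm they flare out to a 75 mm mouth. Highest part (bridge) 40 mm above the bench.
- clip_zone (a point): On the bed, mid channel, stage x = 20 mm. A steel bridge across the bed carries both clips; its block (bridge_c0), 13 mm high, is the end stop. The bridge is clamped up to 15 mm either way along x, place not reported: the clip toes (y = +-24 mm, rounded, 8 mm thick along x) are centred within 15 mm of this x; the stop's face is always 37 mm beyond the toes' centres.
- carrier: Loose carrier, 0.1 to 0.16 kg: aluminium frame 120 x 64 mm, 4 mm thick, with a glass pane. Origin: centre of its underside; x to the nose (ridged end), z up. At both sides (y = +-20 to +-32 mm) a ramp climbs from 1.5 mm at x = 60 to a ridge 9 mm high at x = 42 to 30 mm, then a sharp drop to the frame. Starts flat on the bench beside the stage, left or right of it, nose roughly away from the robot.
- carrier_grip (a point): Centre of the carrier's square black grip block, 18 x 18 mm wide, from 4 to 42 mm above the carrier's underside. This point is at x = -48 mm, z = 28 mm of the carrier.
- carrier_nose (a point): Middle of the carrier's nose edge, underside (x = 60 mm, y = 0, z = 0 of the carrier). Both clips are snapped down when it is 34 to 37 mm beyond the toes' centres; at 37 mm it meets the stop.
- clip_left (a joint): Lift of the left (+y) clip, rad; toe 60 mm from its pivot. 0: empty, toe 1 mm above the bed; about 0.05: down on the 4 mm frame; about 0.13: up on the ridge. Its spring presses about 0.8 N on the frame, 1.4 N on the ridge. Pushing both ramps under takes 5 to 15 N in all, more if the carrier is also pressed down; the push drops at the snap and rises steeply at the stop.
- clip_right (a joint): The same for the right (-y) clip.
- tape_roll: Amber tape roll, 74 mm across, 15 mm high, lying on the bench right of the work; origin at its underside. Leave alone.
- jar: Small jar with a red lid, 48 mm across, 35 mm high, origin at its underside. Leave alone.
- heatsink: Black finned heatsink, 40 x 40 x 22 mm, origin at its underside. Leave alone.
- cable_foot (a point): Where the stiff grey microscope cable leaves the bench, at the right of the work. Left and ahead of here it lies on the bench (up to 7 mm high); rightwards (-y) it climbs steeply, 0.35 m up by 0.2 m further right. It is solid: pass between it and the robot, not through it.
Things that resemble listed ones, but are neither listed nor needed, are in the scene too. Leave any yellow look-alike of the carrier alone.

How it is judged:
On the way:
1. both clips ride up on the carrier's ridges while it slides on the bed (value of joint each of clip_left, clip_right above 0.1 rad and angle between carrier's own z axis and vertical below 0.15 rad and x of carrier_nose in the frame of stage above 0.005 m), for 0.05 s.
At the end, for the whole second after the job is handed in: Both clips are down behind the ridges (0.025 to 0.085 rad each); the nose is over 37 mm beyond the stage's origin, within 5 mm of the channel's middle and 3 mm of the bed's height; the carrier is flat (0.05 rad), straight (0.06 rad), released and at rest (value of joint clip_left between 0.025 and 0.085 rad and value of joint clip_right between 0.025 and 0.085 rad and x of carrier_nose in the frame of stage above 0.037 m and y of carrier_nose in the frame of stage between -0.005 and 0.005 m and z of carrier_nose in the frame of stage between 0.011 and 0.017 m and angle between carrier's own z axis and vertical below 0.05 rad and angle between the x axis of carrier and the x axis of stage, either way round below 0.06 rad and linear speed of carrier below 0.01 m/s); the robot touches nothing.
It fails at once if the carrier is rammed against the end stop with more than 18 N (contact force between carrier and bridge_c0 above 18 N).
It fails at once if the carrier is pressed on the stage, all contacts together, with more than 45 N (contact force between carrier and stage above 45 N).
It fails at once if a gripper finger or the arm presses on the stage with more than 20 N (contact force between any of the fingers, the arm and stage above 20 N).
It fails at once if the tape roll, the jar or the heatsink is moved by more than 20 mm (distance of any of tape_roll, jar, heatsink from where it was at the start of the episode above 0.02 m).
It also fails if it takes over 67 s, if anything falls off the work surface, if the arm or the gripper's body presses on something with over 40 N, if the wrist force passes 120 N, or if a joint passes its speed limit or range.

## Working session

There is one attempt and no reset: what is moved stays moved. The work goes in short steps, Python scripts to look and compute and a tool call to move; the robot and the scene stay as the last step left them, time stands still between calls to the robot, and variables do not carry over. Pictures are saved under pics/ and viewed, and the job is handed in when it is done.

Besides the shell and the picture viewer there is one more tool, called by a JSON object that holds its "op" and its "data", one argument or row to a line. jog_arm: Moves the arm, as the interface text tells. Scaled input: -1 to 1 covers 75 cm each way for a shift and 2 rad each way for a turn. Its arguments: {"type":"object","properties":{"rows":{"type":"array"},"gripper":{"type":"number"},"newtons":{"type":"number"}},"required":["rows"]}

```bash
ls; mkdir -p pics
python3 - <<'E'
from plant import *
import cv2,json
print(get_state())
for n in ["scene","side","wrist"]:
    im=snapshot(n); cv2.imwrite(f"pics/{n}0.png",im[:,:,::-1])
    c=camera_model(n); print(n,{k:(v.tolist() if hasattr(v,'tolist') else v) for k,v in c.items()})
    for t in ["stage","carrier","tape_roll","jar","heatsink"]:
        print(t,[(b['rect'],round(b['p'],2)) for b in boxes_of(t,n)])
    for t in ["clip_zone","carrier_grip","carrier_nose","carrier","stage","cable_foot"]:
        print(t,[(b['pixel'],round(b['p'],2)) for b in mark_of(t,n)])
print(r.finger_overhang)
E
```

```text
pics
{'clock': 0.0, 'q': array([ 1.25380598,  0.68998416, -0.19450988,  1.56632826,  0.15729941,
        0.90247578, -0.21508299]), 'qd': array([ 1.44939479e-04, -1.69050453e-03,  1.47865435e-03, -1.20113801e-03,
       -1.65193726e-03, -4.02470550e-05,  1.05745045e-03]), 'joint_torque': array([-2.66857014e-04, -5.27568233e+01, -1.26687806e+00, -1.53431547e+01,
       -5.25578996e-02,  6.45145090e-03,  1.60375153e-04]), 'tool_pos': array([ 0.21453169, -0.58641062,  0.25991397]), 'eef_rot': array([ 9.84648886e-01,  1.74544426e-01, -2.20722841e-04, -8.74835098e-04]), 'contact_force': array([-0.70691233, -0.45307549,  0.16128604]), 'moment': array([-0.04613618,  0.00864065,  0.01872318]), 'opening': 0.998063954877008}
scene {'mtx': [[530.4956189125921, 0.0, 321.7711202077892], [0.0, 530.4956189125921, 240.0719696615455], [0.0, 0.0, 1.0]], 'extrinsics': [[-0.8427455384226686, 0.34126778518998196, -0.4163126904866232, 0.07099030660012888], [-0.538304780294694, -0.5383021001872385, 0.6484279547072983, 0.7981268100127829], [-0.002814423665319328, 0.7705628772044064, 0.6373577733846975, 0.70
[... 1599 characters left out ...]
.82)]
carrier [([298.5, 360.6], 0.91), ([288.0, 272.9], 0.75)]
stage [([230.7, 326.4], 0.86)]
cable_foot [([178.8, 407.8], 0.64)]
wrist {'mtx': [[385.27865743290664, 0.0, 318.1095735823706], [0.0, 385.27865743290664, 242.84894184868048], [0.0, 0.0, 1.0]], 'T_tool_cam': [[-0.0007403767188723392, 0.9648784828760865, 0.26269557500089663, 0.06829559935650407], [0.9999995959083062, 0.0008483293052282126, -0.000297524133457041, -0.0010369936237871746], [-0.0005099269891359791, 0.26269524856785564, -0.9648787210599756, -0.12207192341959855], [0.0, 0.0, 0.0, 1.0]]}
stage []
carrier []
tape_roll []
jar []
heatsink []
clip_zone []
carrier_grip []
carrier_nose []
carrier []
stage []
cable_foot []
0.022
```

View pics/scene0.png

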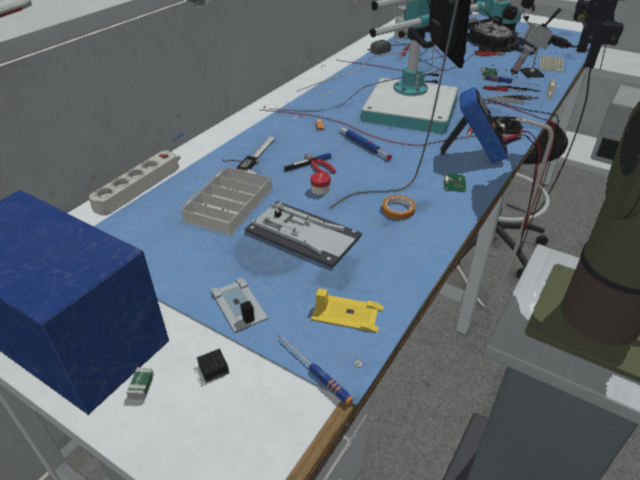

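View pics/side0.png

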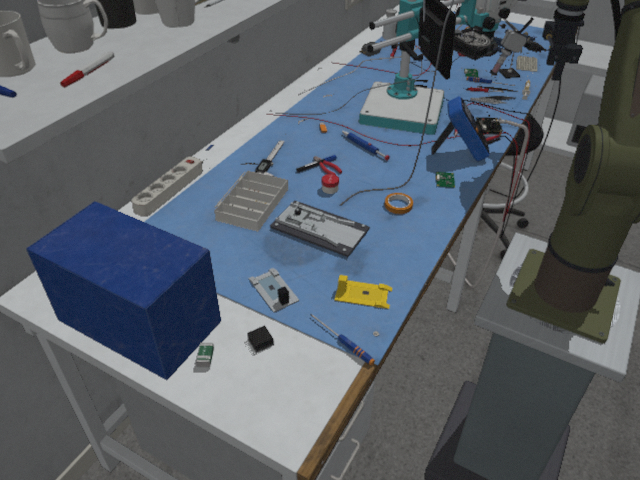

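View pics/wrist0.png

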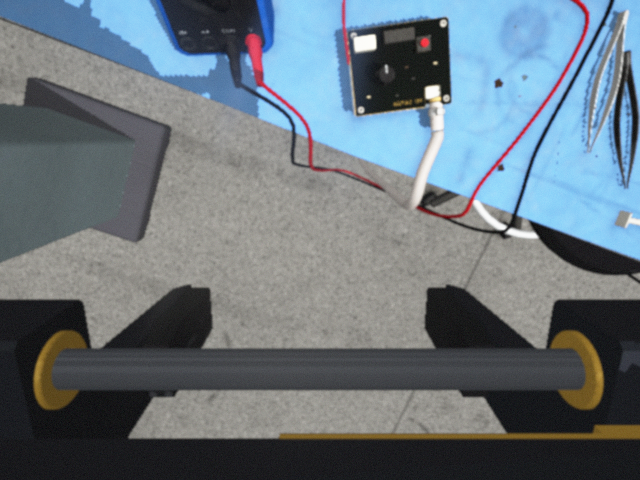

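The grey-framed carrier (scene about (240,302), black grip at (248,312)) is the target. The yellow one at (347,310) is a look-alike. Next I'll localise everything.

```bash
cat > h.py <<'E'
from plant import *
import numpy as np, cv2
from scipy.spatial.transform import Rotation as R
def cam(n,st=None):
    c=camera_model(n); K=np.array(c['mtx'])
    if 'extrinsics' in c: T=np.array(c['extrinsics'])
    else:
        st=st or get_state(); Tt=np.eye(4);Tt[:3,:3]=R.from_quat(st['eef_rot']).as_matrix();Tt[:3,3]=st['tool_pos']
        T=Tt@np.array(c['T_tool_cam'])
    return K,T,{k:v for k,v in c.items() if k not in('mtx','extrinsics','T_tool_cam')}
def ray(n,uv,z,st=None):
    K,T,_=cam(n,st); u,v=uv
    d=T[:3,:3]@np.array([(u-K[0,2])/K[0,0],-(v-K[1,2])/K[1,1],-1]); o=T[:3,3]
    return o+d*(z-o[2])/d[2]
def proj(n,P,st=None):
    K,T,_=cam(n,st); p=(np.asarray(P)-T[:3,3])@T[:3,:3]
    return np.array([K[0,0]*p[...,0]/-p[...,2]+K[0,2], -K[1,1]*p[...,1]/-p[...,2]+K[1,2]]).T
E
python3 - <<'E'
from h import *
np.set_printoptions(precision=4,suppress=True)
def s(t,uvs,z,n): print(t,n,[ray(n,u,z).round(3).tolist() for u in uvs])
# (col,row)
s('grip',[(246.7,310.2)],.028,'scene'); s('nose',[(228,283.7)],0,'scene'); s('carrier',[(240.9,304.9)],0,'scene')
s('grip',[(281,294.3)],.028,'side'); s('nose',[(258.9,270.7)],0,'side'); s('carrier',[(272.9,288)],0,'side')
s('stage',[(306.8,234.8)],0,'scene');s('stage',[(326.4,230.7)],0,'side')
s('clip',[(300.4,227.7)],.014,'scene');s('clip',[(317.5,227.7)],.014,'side')
s('cable',[(413.4,180.9)],0.003,'scene');s('cable',[(407.8,178.8)],0.003,'side')
s('tape/jar/hs',[(398,210),(319,188),(212,368)],0,'scene')
s('yellow',[(347,315)],0,'scene')
E
```

```text
grip scene [[0.524, 0.336, 0.028]]
nose scene [[0.616, 0.282, 0.0]]
carrier scene [[0.559, 0.312, 0.0]]
grip side [[0.526, 0.335, 0.028]]
nose side [[0.625, 0.277, 0.0]]
carrier side [[0.567, 0.307, -0.0]]
stage scene [[0.571, 0.078, 0.0]]
stage side [[0.56, 0.075, 0.0]]
clip scene [[0.586, 0.08, 0.014]]
clip side [[0.577, 0.09, 0.014]]
cable scene [[0.467, -0.228, 0.003]]
cable side [[0.47, -0.231, 0.003]]
tape/jar/hs scene [[0.447, -0.106, 0.0], [0.645, -0.085, 0.0], [0.51, 0.447, 0.0]]
yellow scene [[0.383, 0.229, 0.0]]
```

Run:
```python
import cv2
im=cv2.imread('pics/scene0.png')
cv2.imwrite('pics/c1.png',cv2.resize(im[160:350,170:430],None,fx=3,fy=3,interpolation=cv2.INTER_CUBIC))
```

```text
(no output)
```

View pics/c1.png

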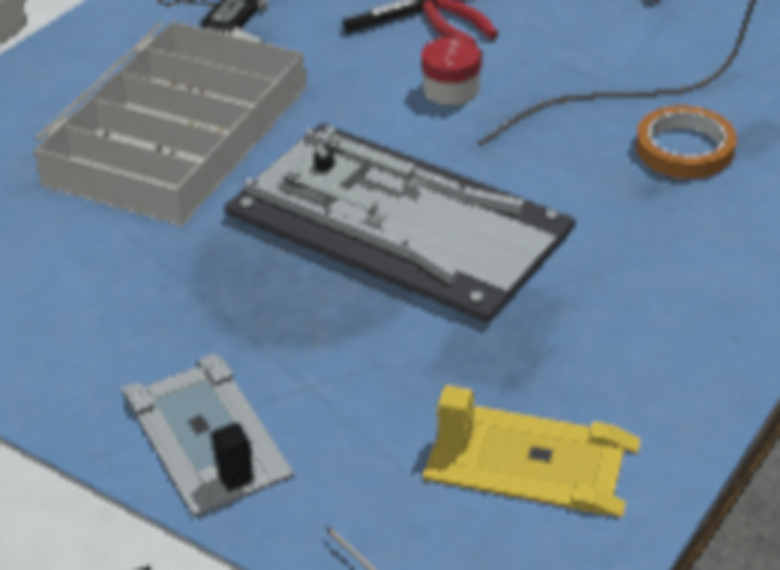

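```bash
cat >> h.py <<'E'
def to_rows(p,yaw=None,st=None):
    """target world tcp pos + tool-x yaw -> normalised shift/turn from current pose"""
    st=st or get_state(); M=R.from_quat(st['eef_rot']).as_matrix()
    sh=M.T@(np.array(p)-st['tool_pos'])/.75
    y0=np.arctan2(M[1,0],M[0,0]); t=0 if yaw is None else -((yaw-y0+np.pi)%(2*np.pi)-np.pi)/2
    return sh.round(4).tolist(),round(t,4)
E
python3 - <<'E'
from h import *
S=lambda t,u,z,n='scene':print(t,ray(n,u,z).round(3))
S('meter base R',(505,160),0);S('meter base L',(440,152),0);S('meter top',(472,92),0.1)
o=lambda x,y:(170+x/3,160+y/3)
for t,u in dict(fr=o(575,222),fl=o(488,326),bl=o(225,212),br=o(322,127)).items(): S(t,u,.007)
for t,u in dict(tailR=o(292,472),tailL=o(200,515),noseL=o(125,388),noseR=o(212,360)).items(): S(t,u,.002)
st=get_state();print(st['clock'])
for p in [(.27,-.46,.30),(.33,-.31,.32),(.43,-.08,.32),(.46,.13,.30),(.50,.30,.25)]: print(p,to_rows(p,-.52,st))
E
```

```text
meter base R [ 0.311 -0.447  0.   ]
meter base L [ 0.468 -0.396  0.   ]
meter top [ 0.464 -0.573  0.1  ]
fr [0.47  0.021 0.007]
fl [0.465 0.145 0.007]
bl [0.685 0.144 0.007]
br [0.688 0.024 0.007]
tailR [0.499 0.312 0.002]
tailL [0.524 0.367 0.002]
noseL [0.63  0.312 0.002]
noseR [0.6   0.263 0.002]
1.8
(0.27, -0.46, 0.3) ([0.1273, -0.1337, -0.0524], np.float64(0.4354))
(0.33, -0.31, 0.32) ([0.2711, -0.294, -0.079], np.float64(0.4354))
(0.43, -0.08, 0.32) ([0.5017, -0.5362, -0.079], np.float64(0.4354))
(0.46, 0.13, 0.3) ([0.6355, -0.7854, -0.0524], np.float64(0.4354))
(0.5, 0.3, 0.25) ([0.7634, -0.9799, 0.0143], np.float64(0.4354))
```

The crop confirms the choice: grey frame, black block, ridges at the far end. The stage origin is about (0.567, 0.083) with yaw about 0. The carrier centre is about (0.563, 0.313) with yaw about -0.47. I'll move over the carrier.

{"op": "jog_arm", "data": {
  "rows": [
    [[0.045, -0.045, -0.025], 0],
    [[0.09, -0.09, -0.045], 0],
    [[0.127, -0.134, -0.055], 0],
    [[0.163, -0.174, -0.06], 0],
    [[0.2, -0.214, -0.067], 0],
    [[0.236, -0.254, -0.074], 0],
    [[0.271, -0.294, -0.079], 0.06],
    [[0.309, -0.334, -0.079], 0.12],
    [[0.348, -0.374, -0.079], 0.18],
    [[0.386, -0.415, -0.079], 0.23],
    [[0.425, -0.455, -0.079], 0.28],
    [[0.463, -0.496, -0.079], 0.33],
    [[0.502, -0.536, -0.079], 0.38],
    [[0.527, -0.583, -0.075], 0.409],
    [[0.552, -0.63, -0.07], 0.409],
    [[0.577, -0.677, -0.065], 0.409],
    [[0.602, -0.724, -0.06], 0.409],
    [[0.627, -0.771, -0.055], 0.409],
    [[0.66, -0.82, -0.04], 0.409],
    [[0.69, -0.865, -0.02], 0.409]
  ],
  "gripper": 50
}}

```text
clock: 3.47
tool_pos: [0.4732, 0.1809, 0.2834]
eef_rot: [0.973, -0.231, 0.001, -0.001]
contact_force: [0.9, 0.1, -0.5]
opening: 0.567
```

Run:
```python
from h import *
st=get_state();im=snapshot('wrist');cv2.imwrite('pics/w1.png',im[:,:,::-1])
M=R.from_quat(st['eef_rot']).as_matrix();print(np.arctan2(M[1,0],M[0,0]),st['tool_pos'],st['clock'])
for t,z in [("carrier_grip",.028),("carrier_nose",0),("carrier",0),("clip_zone",.014),("stage",0)]:
    print(t,[(ray('wrist',b['pixel'][::-1],z,st).round(4).tolist(),np.round(b['pixel']),round(b['p'],2)) for b in mark_of(t,'wrist')])
```

```text
-0.4663041369484784 [0.47319251 0.18089031 0.28338383] 3.4667
carrier_grip [([0.4297, 0.2384, 0.028], array([271., 289.]), 0.84), ([0.5243, 0.3303, 0.028], array([230., 165.]), 0.7)]
carrier_nose [([0.3312, 0.202, 0.0], array([321., 359.]), 0.66), ([0.6212, 0.283, 0.0], array([119., 163.]), 0.56)]
carrier [([0.3857, 0.2165, 0.0], array([287., 327.]), 0.76)]
clip_zone [([0.5871, 0.0816, 0.014], array([ 50., 360.]), 0.58)]
stage [([0.5717, 0.0833, 0.0], array([ 70., 364.]), 0.66)]
```

View pics/w1.png

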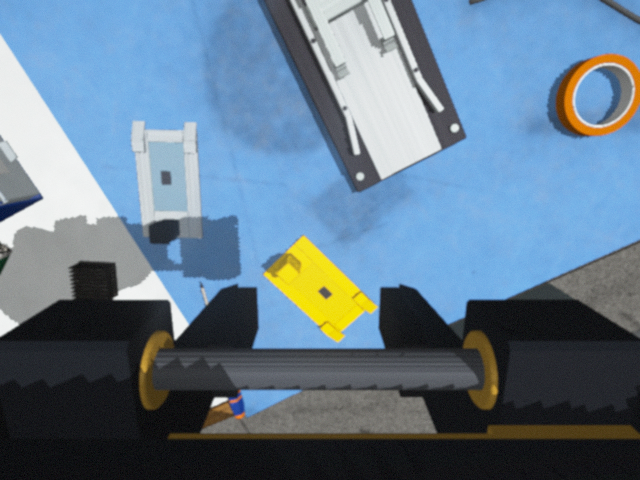

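Run:
```python
from h import *
print(to_rows((.525,.333,.16),-.466))
```

```text
([-0.0323, -0.2179, 0.1637], np.float64(-0.0016))
```

{"op": "jog_arm", "data": {
  "rows": [
    [[-0.006, -0.044, 0.033], 0],
    [[-0.013, -0.088, 0.065], 0],
    [[-0.02, -0.131, 0.098], 0],
    [[-0.026, -0.174, 0.13], 0],
    [[-0.032, -0.218, 0.164], 0],
    [[-0.032, -0.218, 0.164], 0],
    [[-0.032, -0.218, 0.164], 0]
  ]
}}

```text
clock: 4.35
tool_pos: [0.5244, 0.3345, 0.1581]
eef_rot: [0.973, -0.231, -0.001, 0.001]
contact_force: [0.9, -0.4, 0.6]
opening: 0.566
```

Run:
```python
from h import *
st=get_state();im=snapshot('wrist');cv2.imwrite('pics/w2.png',im[:,:,::-1])
M=R.from_quat(st['eef_rot']).as_matrix();print(np.arctan2(M[1,0],M[0,0]),st['tool_pos'],st['clock'],M[:,2])
for t,z in [("carrier_grip",.028),("carrier_nose",0),("carrier",0)]:
    print(t,[(ray('wrist',b['pixel'][::-1],z,st).round(4).tolist(),np.round(b['pixel']),round(b['p'],2)) for b in mark_of(t,'wrist')])
```

```text
-0.46674195959052306 [0.52443474 0.33450459 0.15805458] 4.35 [-0.00244038 -0.00201748 -0.99999499]
carrier_grip [([0.5232, 0.3325, 0.028], array([241., 323.]), 0.8), ([0.4324, 0.2401, 0.028], array([295., 498.]), 0.59)]
carrier_nose [([0.6197, 0.2848, 0.0], array([ 76., 322.]), 0.83)]
carrier [([0.5666, 0.3141, 0.0], array([167., 318.]), 0.68)]
```

View pics/w2.png

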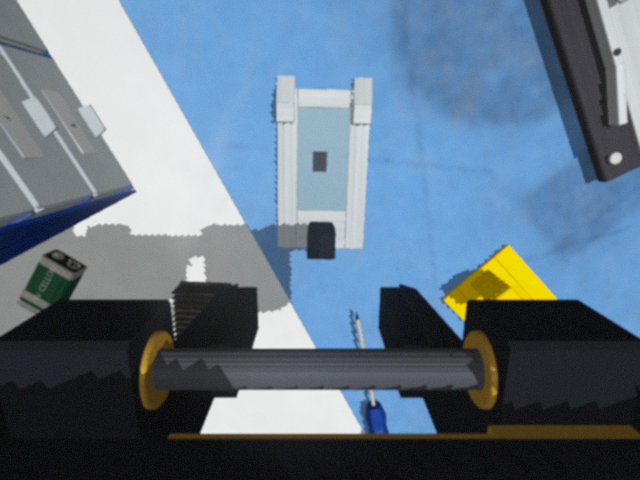

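Run:
```python
from h import *
im=cv2.imread('pics/w2.png');cv2.imwrite('pics/w2c.png',cv2.resize(im[65:265,230:420],None,fx=3,fy=3,interpolation=cv2.INTER_CUBIC))
```

```text
(no output)
```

View pics/w2c.png

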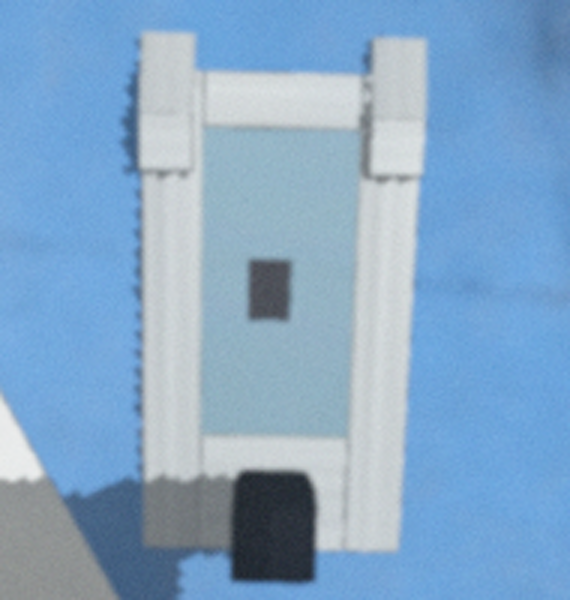

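Run:
```python
from h import *
st=get_state()
f=lambda x,y,z: ray('wrist',(230+x/3,65+y/3),z,st)
nl,nr,tl,tr=f(143,33,.0015),f(426,39,.0015),f(143,547,.004),f(398,550,.004)
print(nl,nr,tl,tr); n=(nl+nr)/2;t=(tl+tr)/2;d=n-t
print(np.linalg.norm(d[:2]),np.linalg.norm((nl-nr)[:2]),np.linalg.norm((tl-tr)[:2]),np.arctan2(d[1],d[0]))
a=(nl-nr);b=tl-tr;print(np.arctan2(-a[0],a[1]),np.arctan2(-b[0],b[1]))
y=np.arctan2(d[1],d[0]);c=(n+t)/2;g=c[:2]-.048*np.array([np.cos(y),np.sin(y)]);print('c',c,'grip',g)
print('mark',f(268,289,.004)) 
# block top far edge
print('block top far', (f(240,472,.042)+f(306,472,.042))/2)
```

```text
[0.63574967 0.30909779 0.0015    ] [0.60549461 0.25253668 0.0015    ] [0.53000076 0.36641028 0.004     ] [0.50017761 0.30961144 0.004     ]
0.12003463935029167 0.06414458781272481 0.06415238906238013 -0.4966420783637598
-0.49118346015309805 -0.48349887724695645
c [0.56785567 0.30941405 0.00275   ] grip [0.52565467 0.33228489]
mark [0.572388   0.30957734 0.004     ]
block top far [0.5396829  0.32512405 0.042     ]
```

Run:
```python
from h import *
st=get_state()
f=lambda x,y,z: ray('wrist',(230+x/3,65+y/3),z,st)
print((f(236,478,.004)+f(312,478,.004))/2,(f(233,580,.042)+f(314,580,.042))/2)
g=np.array([.5257,.3323]);u=np.array([np.cos(-.49),np.sin(-.49)]);print(g+.009*u,g-.009*u)
print(to_rows((.5257,.3323,.034),-.491))
```

```text
[0.53086751 0.32903421 0.004     ] [0.51809526 0.33595295 0.042     ]
[0.533641   0.32806437] [0.517759   0.33653563]
([-0.0008, 0.0006, 0.17], np.float64(0.0102))
```

{"op": "jog_arm", "data": {
  "rows": [
    [[0, 0, 0.05], 0.012],
    [[-0.001, 0.001, 0.1], 0.012],
    [[-0.001, 0.001, 0.14], 0.012],
    [[-0.001, 0.001, 0.16], 0.012],
    [[-0.001, 0.001, 0.17], 0.012],
    [[-0.001, 0.001, 0.17], 0.012],
    [[-0.001, 0.001, 0.17], 0.012]
  ]
}}

```text
clock: 5.13
tool_pos: [0.5252, 0.3346, 0.0338]
eef_rot: [0.97, -0.244, 0.001, -0.001]
contact_force: [-0.7, -0.5, 0.3]
opening: 0.565
```

{"op": "jog_arm", "data": {
  "rows": [
    [[0, 0, 0], 0],
    [[0, 0, 0], 0],
    [[0, 0, 0], 0],
    [[0, 0, 0], 0],
    [[0, 0, 0], 0],
    [[0, 0, 0], 0],
    [[0, 0, 0], 0],
    [[0, 0, 0], 0]
  ],
  "gripper": 5,
  "newtons": 40
}}

```text
clock: 5.8
tool_pos: [0.524, 0.3346, 0.0328]
eef_rot: [0.97, -0.243, 0.0, -0.0]
contact_force: [-0.9, -1.1, 6.9]
opening: 0.2
```

{"op": "jog_arm", "data": {
  "rows": [
    [[0, 0, -0.02], 0],
    [[0, 0, -0.05], 0],
    [[0, 0, -0.09], 0],
    [[0, 0, -0.13], 0],
    [[0, 0, -0.16], 0],
    [[0, 0, -0.16], 0],
    [[0, 0, -0.16], 0]
  ]
}}

```text
clock: 6.38
tool_pos: [0.5245, 0.3351, 0.154]
eef_rot: [0.97, -0.243, 0.001, -0.001]
contact_force: [-0.2, -0.5, -2.3]
opening: 0.203
```

Run:
```python
from h import *
st=get_state();im=snapshot('wrist');cv2.imwrite('pics/w3.png',im[:,:,::-1])
M=R.from_quat(st['eef_rot']).as_matrix();print(np.arctan2(M[1,0],M[0,0]),st['tool_pos'],st['clock'],M[:,2],st['opening'],st['contact_force'])
print(to_rows((.38,.0835,.16),0.0))
```

```text
-0.49118290751602856 [0.52452561 0.33509676 0.15398511] 6.3833 [ 0.00250162  0.00181438 -0.99999522] 0.2026366612224002 [-0.23336639 -0.50081158 -2.25418463]
([-0.011, 0.3854, -0.0101], np.float64(-0.2455))
```

View pics/w3.png

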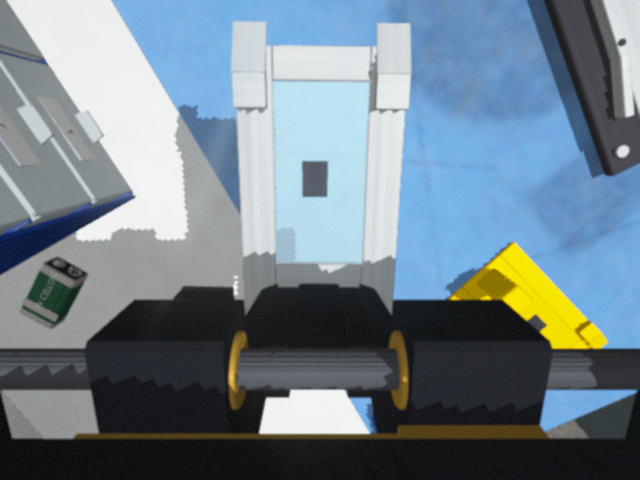

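Run:
```python
from h import *
print(to_rows((.48,.21,.26),0.0))
```

```text
([0.0271, 0.1738, -0.1434], np.float64(-0.2455))
```

{"op": "jog_arm", "data": {
  "rows": [
    [[0.006, 0.035, -0.03], -0.06],
    [[0.012, 0.07, -0.06], -0.12],
    [[0.018, 0.105, -0.09], -0.18],
    [[0.024, 0.14, -0.12], -0.24],
    [[0.027, 0.174, -0.143], -0.2455],
    [[0.027, 0.174, -0.143], -0.2455],
    [[0.027, 0.174, -0.143], -0.2455],
    [[0.027, 0.174, -0.143], -0.2455]
  ]
}}

```text
clock: 7.1
tool_pos: [0.4798, 0.2105, 0.2584]
eef_rot: [1.0, 0.0, -0.001, 0.0]
contact_force: [-0.3, 0.9, -1.4]
opening: 0.199
```

Run:
```python
from h import *
st=get_state();im=snapshot('wrist');cv2.imwrite('pics/w4.png',im[:,:,::-1]); np.save('st4.npy',st,allow_pickle=True)
M=R.from_quat(st['eef_rot']).as_matrix();print(np.arctan2(M[1,0],M[0,0]),st['tool_pos'],st['clock'],M[:,2],st['opening'],st['contact_force'])
for t,z in [("clip_zone",.014),("stage",0),('clip_left',0.02),('clip_right',.02)]:
    print(t,[(ray('wrist',b['pixel'][::-1],z,st).round(4).tolist(),np.round(b['pixel']),round(b['p'],2)) for b in mark_of(t,'wrist')])
```

```text
6.563073956588136e-05 [0.47977848 0.21054327 0.25838754] 7.1 [-1.79767638e-03 -8.00872512e-05 -9.99998381e-01] 0.19929431234521552 [-0.28623938  0.9426948  -1.35500597]
clip_zone [([0.5865, 0.082, 0.014], array([ 92., 464.]), 0.74)]
stage [([0.5695, 0.0845, 0.0], array([113., 454.]), 0.63)]Traceback (most recent call last):
  File "<stdin>", line 5, in <module>
ValueError: it knows: cable_foot, carrier, carrier_grip, carrier_nose, clip_zone, heatsink, jar, stage, tape_roll
```

View pics/w4.png

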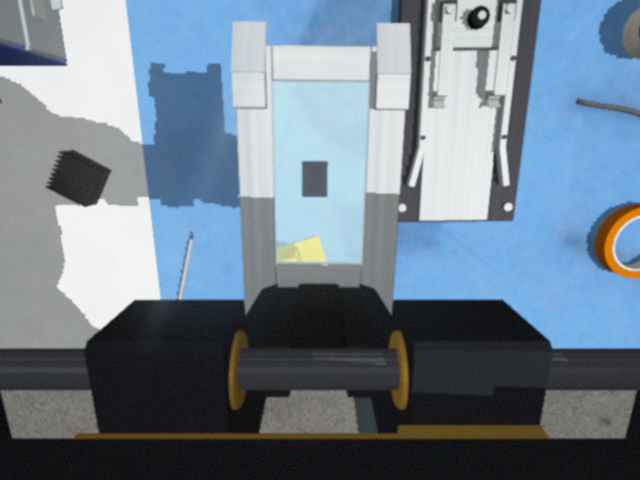

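Run:
```python
from h import *
im=cv2.imread('pics/w4.png');cv2.imwrite('pics/w4c.png',cv2.resize(im[0:230,390:550],None,fx=2.6,fy=2.6,interpolation=cv2.INTER_CUBIC))
```

```text
(no output)
```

View pics/w4c.png

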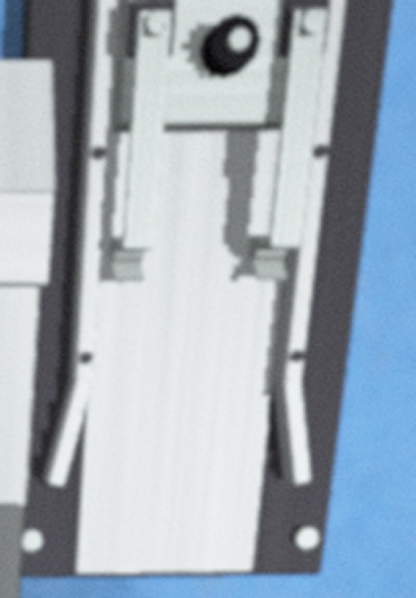

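Run:
```python
from h import *
st=np.load('st4.npy',allow_pickle=True).item()
f=lambda x,y,z: ray('wrist',(390+x/2.6,y/2.6),z,st).round(4)
print('bed front',f(77,573,.014),f(253,571,.014))
print('plate front',f(22,576,.010),f(320,573,.010))
print('screws',f(33,540,.01),f(308,538,.01))
print('rail knee inner',f(92,372,.022),f(287,372,.022))
print('rail far inner',f(112,30,.022),f(322,30,.022))
print('mouth',f(70,485,.022),f(290,485,.022))
for z in (.015,.02,.025): print('toes',z,f(128,262,z),f(271,262,z), f(128,250,z),f(128,281,z))
print('stop',f(165,127,.027),f(275,127,.027),f(220,130,.014))
```

```text
bed front [0.47   0.1132 0.014 ] [0.4707 0.0476 0.014 ]
plate front [0.468  0.1328 0.01  ] [0.4691 0.0204 0.01  ]
screws [0.4818 0.1295 0.01  ] [0.4825 0.0267 0.01  ]
rail knee inner [0.5428 0.1151 0.022 ] [0.5427 0.0475 0.022 ]
rail far inner [0.6483 0.1164 0.022 ] [0.6482 0.0495 0.022 ]
mouth [0.5038 0.1201 0.022 ] [0.5037 0.0416 0.022 ]
toes 0.015 [0.5793 0.1035 0.015 ] [0.5792 0.0543 0.015 ] [0.5831 0.1038 0.015 ] [0.5731 0.103  0.015 ]
toes 0.02 [0.5788 0.105  0.02  ] [0.5788 0.0565 0.02  ] [0.5826 0.1053 0.02  ] [0.5727 0.1045 0.02  ]
toes 0.025 [0.5784 0.1064 0.025 ] [0.5784 0.0587 0.025 ] [0.5822 0.1068 0.025 ] [0.5724 0.1059 0.025 ]
stop [0.6191 0.0985 0.027 ] [0.6191 0.0631 0.027 ] [0.6208 0.0759 0.014 ]
```

Run:
```python
from h import *
import cv2
im=cv2.imread('pics/w4.png');cv2.imwrite('pics/w4d.png',cv2.resize(im[10:130,220:420],None,fx=4,fy=4,interpolation=cv2.INTER_CUBIC))
```

```text
(no output)
```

View pics/w4d.png

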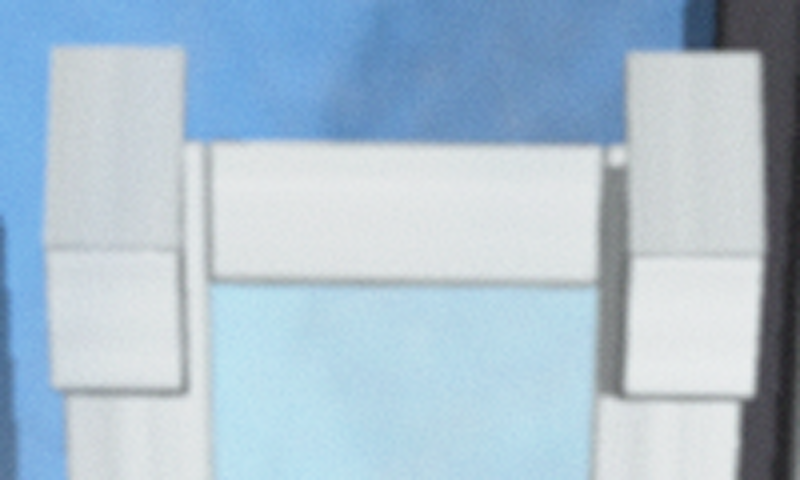

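```bash
cat > pose.py <<'E'
from h import *
def carrier_in_tool(img):
    obj=np.array([(60,32,1.5),(60,20,1.5),(42,32,9),(42,20,9),(30,32,9),(30,20,9),(60,-20,1.5),(60,-32,1.5),(42,-20,9),(42,-32,9),(30,-20,9),(30,-32,9)],float)/1000
    c=camera_model('wrist');K=np.array(c['mtx'])
    ok,rv,tv=cv2.solvePnP(obj,img,K,None)
    e=cv2.projectPoints(obj,rv,tv,K,None)[0][:,0]-img
    F=np.diag([1.,-1,-1]); T=np.eye(4);T[:3,:3]=F@cv2.Rodrigues(rv)[0];T[:3,3]=F@tv[:,0]
    return np.array(c['T_tool_cam'])@T, np.sqrt((e**2).mean())
E
python3 - <<'E'
from pose import *
np.set_printoptions(precision=4,suppress=True)
p=np.array([(52,46),(185,46),(46,247),(180,248),(55,388),(184,388),(628,52),(761,50),(630,254),(765,252),(624,395),(755,395)],float)/4+[220,10]
p-=0.375
T,e=carrier_in_tool(p);print(T,e); print('nose',T@[.06,0,0,1],'grip',T@[-.048,0,.028,1])
E
```

```text
[[ 1.      0.0091 -0.0038  0.0486]
 [ 0.0091 -1.     -0.0014 -0.0006]
 [-0.0038  0.0014 -1.      0.0354]
 [ 0.      0.      0.      1.    ]] 0.28862924740287116
nose [ 0.1086 -0.      0.0352  1.    ] grip [ 0.0005 -0.001   0.0076  1.    ]
```

Run:
```python
from h import *
st=get_state()
print(to_rows((.408,.082,.14),.02,st),to_rows((.408,.082,.078),.02,st))
```

```text
([-0.0957, 0.172, 0.1579], np.float64(-0.0092)) ([-0.0955, 0.172, 0.2405], np.float64(-0.0092))
```

{"op": "jog_arm", "data": {
  "rows": [
    [[-0.019, 0.034, 0.03], -0.01],
    [[-0.038, 0.068, 0.06], -0.01],
    [[-0.057, 0.102, 0.09], -0.01],
    [[-0.076, 0.136, 0.12], -0.01],
    [[-0.096, 0.172, 0.158], -0.01],
    [[-0.096, 0.172, 0.2], -0.01],
    [[-0.096, 0.172, 0.24], -0.01],
    [[-0.096, 0.172, 0.24], -0.01],
    [[-0.096, 0.172, 0.24], -0.01],
    [[-0.096, 0.172, 0.24], -0.01]
  ]
}}

```text
clock: 8.08
tool_pos: [0.4116, 0.0825, 0.081]
eef_rot: [1.0, 0.014, -0.004, 0.0]
contact_force: [0.6, -1.2, -2.2]
opening: 0.205
```

```bash
cat > look.py <<'E'
import sys
from h import *
n=sys.argv[1]; c=sys.argv[2] if len(sys.argv)>2 else 'wrist'
st=get_state();im=snapshot(c);cv2.imwrite(f'pics/{n}.png',im[:,:,::-1]); np.save(f'{n}.npy',st,allow_pickle=True)
M=R.from_quat(st['eef_rot']).as_matrix();print(np.arctan2(M[1,0],M[0,0]),st['tool_pos'],st['clock'],M[:,2],st['opening'],st['contact_force'])
E
python3 look.py w5
```

```text
0.028890197758461692 [0.41163829 0.08253267 0.08098196] 8.0833 [-8.10588271e-03 -9.64546347e-04 -9.99966682e-01] 0.2047409767801106 [ 0.60974559 -1.1723129  -2.19687042]
```

View pics/w5.png

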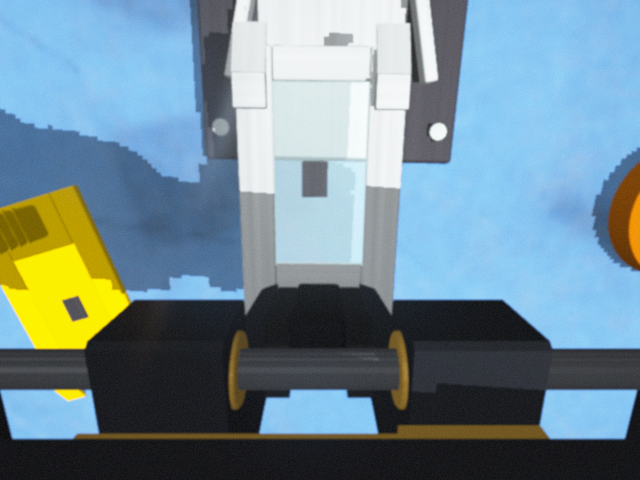

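Run:
```python
from h import *
st=np.load('w5.npy',allow_pickle=True).item(); print(st['q'].round(3))
im=cv2.imread('pics/w5.png');cv2.imwrite('pics/w5c.png',cv2.resize(im[0:175,185:475],None,fx=2.7,fy=2.7,interpolation=cv2.INTER_CUBIC))
```

```text
[-0.279  0.822 -0.044  2.298  0.804  0.043 -2.655]
```

View pics/w5c.png

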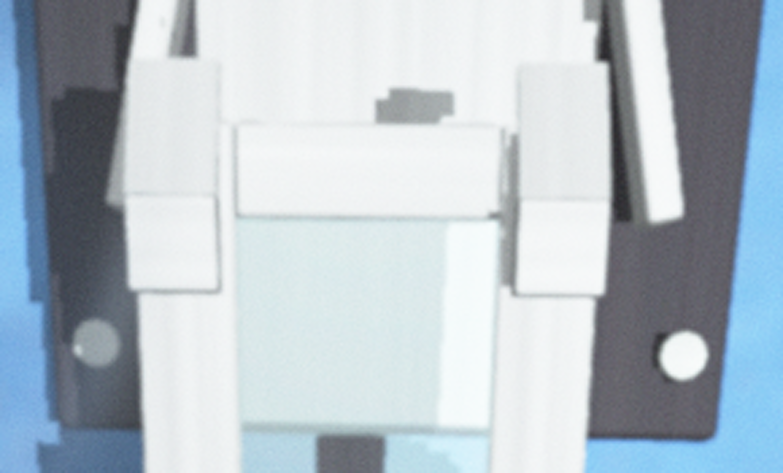

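Run:
```python
from h import *
st=np.load('w5.npy',allow_pickle=True).item()
st4=np.load('st4.npy',allow_pickle=True).item(); print(st4['q'].round(3))
f=lambda x,y,z: ray('wrist',(185+x/2.7,y/2.7),z,st).round(4)
a,b=f(96,343,.01),f(683,355,.01);print('screws',a,b,(a+b)/2, np.arctan2(-(a-b)[0],(a-b)[1]))
a,b=f(60,428,.01),f(718,438,.01);print('corners',a,b,(a+b)/2, np.arctan2(-(a-b)[0],(a-b)[1]))
print('mouth R inner',f(645,222,.022),'outer',f(684,216,.022), 'L outer',f(108,204,.022))
a,b=f(40,120,.01),f(752,120,.01);print('sides',a,b,(a+b)/2)
print(to_rows((.43,.082,.11),.02),to_rows((.437,.082,.085),.02))
print(get_state()['q'].round(3))
```

```text
[-0.449  0.559 -0.083  1.874  0.066  0.713 -2.14 ]
screws [0.4827 0.1324 0.01  ] [0.4836 0.0282 0.01  ] [0.48315 0.0803  0.01   ] 0.008637021309477235
corners [0.4678 0.1395 0.01  ] [0.4693 0.0202 0.01  ] [0.46855 0.07985 0.01   ] 0.012572682003358879
mouth R inner [0.5038 0.0402 0.022 ] outer [0.5049 0.034  0.022 ] L outer [0.504  0.1267 0.022 ]
sides [0.5183 0.1404 0.01  ] [0.5217 0.0208 0.01  ] [0.52   0.0806 0.01  ]
([0.0241, 0.0016, -0.0387], np.float64(0.0062)) ([0.0337, 0.0019, -0.0055], np.float64(0.0062))
[-0.279  0.822 -0.044  2.298  0.803  0.043 -2.651]
```

Run:
```python
from h import *
print(to_rows((.440,.0787,.085),.021))
```

```text
([0.0375, 0.0064, -0.0055], np.float64(0.0057))
```

{"op": "jog_arm", "data": {
  "rows": [
    [[0.01, 0.001, -0.009], 0],
    [[0.02, 0.002, -0.009], 0],
    [[0.03, 0.003, -0.009], 0],
    [[0.0375, 0.0044, -0.009], 0],
    [[0.0427, 0.0044, -0.009], 0],
    [[0.0427, 0.0044, -0.009], 0],
    [[0.0427, 0.0044, -0.009], 0],
    [[0.0427, 0.0044, -0.009], 0]
  ]
}}

```text
clock: 8.8
tool_pos: [0.4432, 0.079, 0.0891]
eef_rot: [1.0, 0.01, -0.004, 0.001]
contact_force: [-0.3, -0.1, -1.2]
opening: 0.197
```

```bash
python3 look.py w6; python3 -c "
from h import *
st=get_state();print(st['q'].round(3),st['qd'].round(3),to_rows((.440,.0787,.085),.021))"
```

```text
0.02005091998457613 [0.44318876 0.07902613 0.08914704] 8.8 [-0.00704099 -0.00140567 -0.99997422] 0.19718818441377584 [-0.30155092 -0.06875265 -1.17240996]
[-0.159  0.81  -0.193  2.204  0.772  0.2   -2.607] [ 0.003  0.001 -0.001 -0.001  0.001  0.     0.   ] ([-0.0042, 0.0003, 0.0056], np.float64(-0.0004))
```

View pics/w6.png

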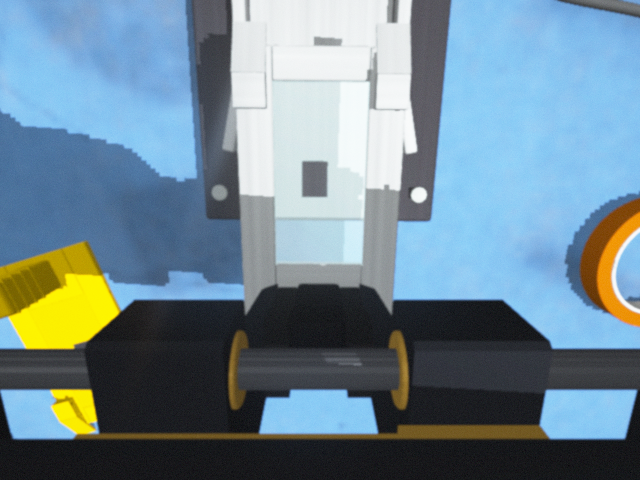

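Run:
```python
from h import *
im=cv2.imread('pics/w6.png');cv2.imwrite('pics/w6c.png',cv2.resize(im[0:225,185:455],None,fx=2.6,fy=2.6,interpolation=cv2.INTER_CUBIC))
```

```text
(no output)
```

View pics/w6c.png

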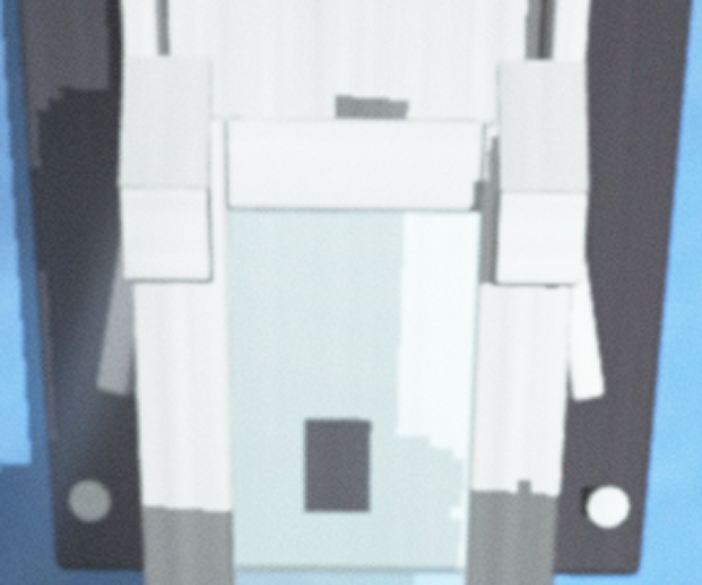

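Run:
```python
from pose import *
st=np.load('w6.npy',allow_pickle=True).item()
f=lambda x,y,z: ray('wrist',(185+x/2.6,y/2.6),z,st).round(4)
def two(n,p,q,z):
    a,b=f(*p,z),f(*q,z);d=a-b;print(n,a,b,'mid',((a+b)/2)[:2].round(4),'w',np.hypot(*d[:2]).round(4),'yaw',np.arctan2(-d[0],d[1]).round(4))
two('screws',(90,501),(608,507),.01)
two('corn',(60,567),(638,572),.01)
two('rail in',(157,30),(553,30),.022)
two('sides',(25,100),(683,100),.01);two('sides',(48,400),(655,400),.01)
s=2.6
p=np.array([(124,56),(209,56),(120,187),(208,187),(126,279),(211,279),(499,59),(586,61),(499,190),(587,190),(497,282),(583,283)],float)/2.6+[185,0]-.3
T,e=carrier_in_tool(p)
M=np.eye(4);M[:3,:3]=R.from_quat(st['eef_rot']).as_matrix();M[:3,3]=st['tool_pos']
W=M@T; print(e,T.round(4),'\n',W.round(4)); print('nose',(W@[.06,0,0,1]).round(4))
```

```text
screws [0.482  0.1323 0.01  ] [0.4828 0.0282 0.01  ] mid [0.4824 0.0802] w 0.1041 yaw 0.0077
corn [0.4684 0.1391 0.01  ] [0.4696 0.0209 0.01  ] mid [0.469 0.08 ] w 0.1182 yaw 0.0102
rail in [0.5631 0.1142 0.022 ] [0.5644 0.0479 0.022 ] mid [0.5638 0.081 ] w 0.0663 yaw 0.0196
sides [0.5546 0.1405 0.01  ] [0.557  0.0213 0.01  ] mid [0.5558 0.0809] w 0.1192 yaw 0.0201
sides [0.5016 0.1395 0.01  ] [0.5039 0.0209 0.01  ] mid [0.5028 0.0802] w 0.1186 yaw 0.0194
0.34487556579373285 [[ 1.00e+00  7.50e-03  1.60e-03  4.85e-02]
 [ 7.50e-03 -1.00e+00  6.10e-03 -5.00e-04]
 [ 1.70e-03 -6.00e-03 -1.00e+00  3.49e-02]
 [ 0.00e+00  0.00e+00  0.00e+00  1.00e+00]] 
 [[ 0.9999 -0.0125  0.0088  0.4914]
 [ 0.0126  0.9999 -0.0046  0.0805]
 [-0.0087  0.0047  1.      0.0539]
 [ 0.      0.      0.      1.    ]]
nose [0.5514 0.0812 0.0534 1.    ]
```

Aligned: carrier nose y is 0.0812 against channel mid y of 0.0809, and both yaws are about 0.012. Lowering.

{"op": "jog_arm", "data": {
  "rows": [
    [[0, 0, 0.015], 0],
    [[0, 0, 0.03], 0],
    [[0, 0, 0.04], 0],
    [[0, 0, 0.044], 0],
    [[0, 0, 0.044], 0],
    [[0, 0, 0.044], 0]
  ]
}}

```text
clock: 9.35
tool_pos: [0.4433, 0.079, 0.0564]
eef_rot: [1.0, 0.01, -0.003, 0.001]
contact_force: [0.3, -0.2, -1.1]
opening: 0.202
```

{"op": "jog_arm", "data": {
  "rows": [
    [[0, 0, 0.002], 0],
    [[0, 0, 0.004], 0],
    [[0, 0, 0.004], 0]
  ]
}}

```text
clock: 9.6
tool_pos: [0.4436, 0.0789, 0.0534]
eef_rot: [1.0, 0.01, -0.003, 0.0]
contact_force: [0.5, 0.6, -1.3]
opening: 0.2
```

{"op": "jog_arm", "data": {
  "rows": [
    [[0, 0, 0.0015], 0],
    [[0, 0, 0.003], 0],
    [[0, 0, 0.003], 0]
  ]
}}

```text
clock: 9.85
tool_pos: [0.4435, 0.0788, 0.0509]
eef_rot: [1.0, 0.01, -0.003, 0.001]
contact_force: [-0.3, 0.3, -1.5]
opening: 0.208
```

{"op": "jog_arm", "data": {
  "rows": [
    [[0, 0, 0.001], 0],
    [[0, 0, 0.002], 0],
    [[0, 0, 0.002], 0]
  ]
}}

```text
clock: 10.1
tool_pos: [0.4435, 0.0789, 0.0494]
eef_rot: [1.0, 0.01, -0.003, 0.001]
contact_force: [0.1, 0.0, -1.3]
opening: 0.199
```

{"op": "jog_arm", "data": {
  "rows": [
    [[0, 0, 0.001], 0],
    [[0, 0, 0.001], 0]
  ]
}}

```text
clock: 10.27
tool_pos: [0.4435, 0.0789, 0.0487]
eef_rot: [1.0, 0.01, -0.003, 0.001]
contact_force: [0.5, 0.4, -0.5]
opening: 0.21
```

{"op": "jog_arm", "data": {
  "rows": [
    [[0, 0, 0.001], 0],
    [[0, 0, 0.001], 0]
  ]
}}

```text
clock: 10.43
tool_pos: [0.4435, 0.0789, 0.0479]
eef_rot: [1.0, 0.01, -0.003, 0.001]
contact_force: [-0.3, 1.0, -0.7]
opening: 0.197
```

{"op": "jog_arm", "data": {
  "rows": [
    [[0, 0, 0.0007], 0],
    [[0, 0, 0.0007], 0]
  ]
}}

```text
clock: 10.6
tool_pos: [0.4435, 0.0789, 0.0475]
eef_rot: [1.0, 0.01, -0.003, 0.001]
contact_force: [-1.2, -0.5, -0.9]
opening: 0.201
```

{"op": "jog_arm", "data": {
  "rows": [
    [[0, 0, 0.0007], 0],
    [[0, 0, 0.0007], 0]
  ]
}}

```text
clock: 10.77
tool_pos: [0.4435, 0.0788, 0.047]
eef_rot: [1.0, 0.01, -0.003, 0.001]
contact_force: [-0.2, -0.3, 0.9]
opening: 0.196
```

```bash
python3 look.py w7; python3 -c "
from h import *
st=get_state();M=R.from_quat(st['eef_rot']).as_matrix();print(M.round(4))
u=np.array([np.cos(.012),np.sin(.012),0]);print((M.T@u*.01/.75).round(5))"
```

```text
0.019990108506631476 [0.44346151 0.07884406 0.04700475] 10.7667 [-0.00617008 -0.00122609 -0.99998021] 0.196204045927615 [-0.23293384 -0.2933391   0.8939564 ]
[[ 0.9998  0.02   -0.0061]
 [ 0.02   -0.9998 -0.0013]
 [-0.0062  0.0011 -1.    ]]
[ 1.333e-02  1.100e-04 -8.000e-05]
```

View pics/w7.png

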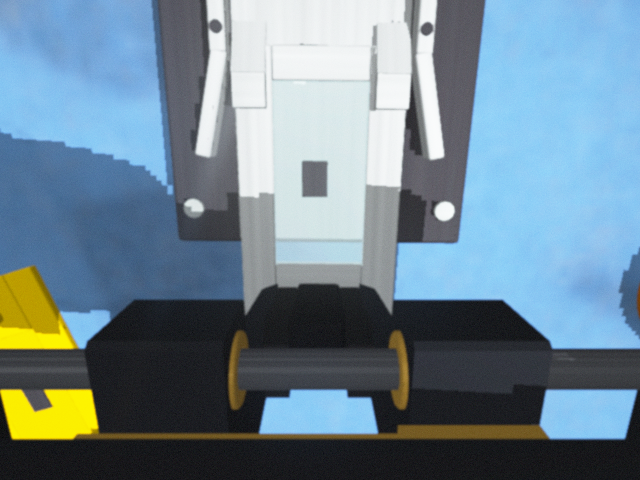

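{"op": "jog_arm", "data": {
  "rows": [
    [[0.004, 0, 0], 0],
    [[0.009, 0.0001, 0], 0],
    [[0.014, 0.0001, -0.0001], 0],
    [[0.019, 0.0002, -0.0001], 0],
    [[0.024, 0.0002, -0.0001], 0],
    [[0.0267, 0.0002, -0.0002], 0],
    [[0.0267, 0.0002, -0.0002], 0]
  ]
}}

```text
clock: 11.4
tool_pos: [0.4646, 0.0791, 0.047]
eef_rot: [1.0, 0.01, -0.002, 0.0]
contact_force: [0.6, -0.9, -0.3]
opening: 0.199
```

```bash
python3 look.py w8; python3 -c "
from h import *
st=get_state();print(st['q'].round(3))"
```

```text
0.019109932276756194 [0.46456118 0.07911444 0.04702387] 11.4 [-4.90820712e-03 -5.00633213e-04 -9.99987829e-01] 0.19856610459475105 [ 0.56312292 -0.86239575 -0.34279373]
[-0.192  0.904 -0.121  2.154  0.796  0.132 -2.611]
```

View pics/w8.png

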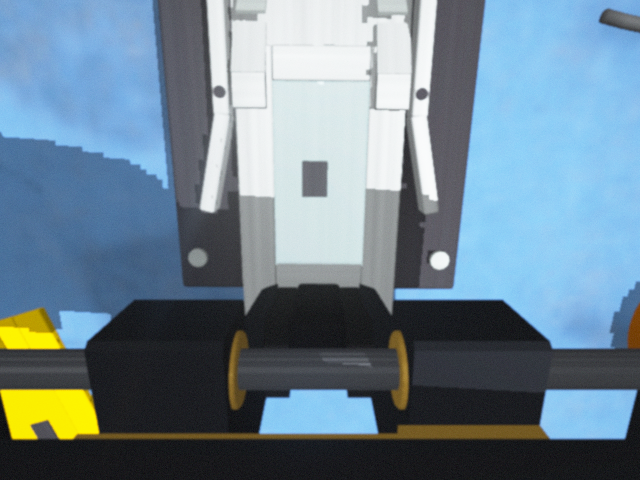

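{"op": "jog_arm", "data": {
  "rows": [
    [[0.002, 0, 0], 0],
    [[0.004, 0, 0], 0],
    [[0.006, 0, 0], 0],
    [[0.008, 0, 0], 0],
    [[0.01, 0, 0], 0],
    [[0.012, 0, 0], 0],
    [[0.014, 0, 0], 0],
    [[0.016, 0.0001, 0], 0]
  ]
}}

```text
clock: 12.12
tool_pos: [0.4745, 0.0791, 0.0469]
eef_rot: [1.0, 0.01, -0.004, 0.001]
contact_force: [-4.8, 0.1, 2.6]
opening: 0.201
```

{"op": "jog_arm", "data": {
  "rows": [
    [[0.002, 0, 0], 0],
    [[0.004, 0, 0], 0],
    [[0.006, 0, 0], 0],
    [[0.008, 0, 0], 0],
    [[0.01, 0, 0], 0],
    [[0.012, 0.0001, 0], 0],
    [[0.014, 0.0001, 0], 0],
    [[0.016, 0.0001, 0], 0]
  ]
}}

```text
clock: 12.78
tool_pos: [0.4861, 0.079, 0.0467]
eef_rot: [1.0, 0.01, -0.004, 0.001]
contact_force: [-6.8, 0.5, 3.3]
opening: 0.198
```

{"op": "jog_arm", "data": {
  "rows": [
    [[0.002, 0, 0], 0],
    [[0.004, 0, 0], 0],
    [[0.006, 0, 0], 0],
    [[0.008, 0, 0], 0],
    [[0.01, 0, 0], 0],
    [[0.01, 0, 0], 0]
  ]
}}

```text
clock: 13.28
tool_pos: [0.4938, 0.0791, 0.0467]
eef_rot: [1.0, 0.01, -0.004, 0.001]
contact_force: [-5.2, 0.1, 2.9]
opening: 0.201
```

```bash
python3 look.py w9; python3 look.py s9 side
```

```text
0.019827143343746183 [0.49376902 0.07911333 0.04670921] 13.2833 [-0.00863966 -0.00226133 -0.99996012] 0.20143089433720862 [-5.15528757  0.08873793  2.85674274]
0.019675637323483274 [0.49396129 0.07912396 0.04672605] 13.3333 [-0.00823637 -0.00216512 -0.99996374] 0.20041827011488705 [-4.88246556 -0.56457772  3.14831589]
```

View pics/w9.png

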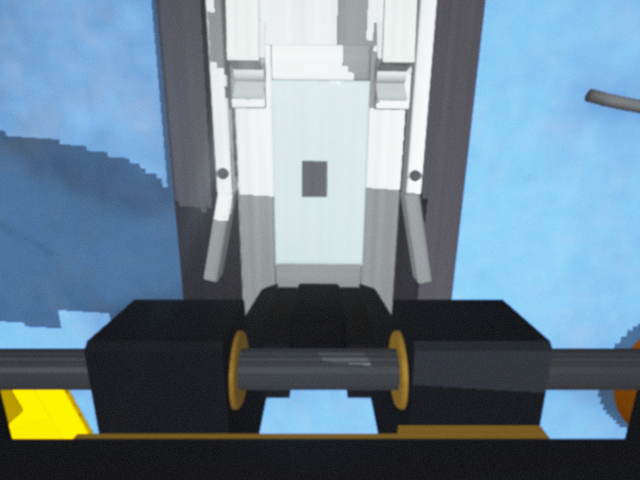

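{"op": "jog_arm", "data": {
  "rows": [
    [[0.0015, 0, 0], 0],
    [[0.003, 0, 0], 0],
    [[0.0045, 0, 0], 0],
    [[0.006, 0, 0], 0],
    [[0.0075, 0, 0], 0],
    [[0.009, 0, 0], 0],
    [[0.009, 0, 0], 0]
  ]
}}

```text
clock: 13.97
tool_pos: [0.5011, 0.0794, 0.0467]
eef_rot: [1.0, 0.01, -0.004, 0.001]
contact_force: [-4.8, -1.2, 2.4]
opening: 0.199
```

{"op": "jog_arm", "data": {
  "rows": [
    [[0.001, 0, 0], 0],
    [[0.002, 0, 0], 0],
    [[0.003, 0, 0], 0],
    [[0.004, 0, 0], 0],
    [[0.004, 0, 0], 0]
  ]
}}

```text
clock: 14.38
tool_pos: [0.5039, 0.0794, 0.0467]
eef_rot: [1.0, 0.01, -0.004, 0.001]
contact_force: [-6.0, 0.1, 4.1]
opening: 0.203
```

{"op": "jog_arm", "data": {
  "rows": [
    [[0.001, 0, 0], 0],
    [[0.002, 0, 0], 0],
    [[0.002, 0, 0], 0]
  ]
}}

```text
clock: 14.63
tool_pos: [0.5055, 0.0794, 0.0467]
eef_rot: [1.0, 0.01, -0.004, 0.001]
contact_force: [-4.7, 0.2, 2.5]
opening: 0.197
```

```bash
python3 look.py w10
```

```text
0.0197234963004627 [0.50548946 0.07944566 0.04672093] 14.6333 [-0.00775936 -0.00203102 -0.99996783] 0.19748861900751352 [-4.73534929  0.17582297  2.54599519]
```

View pics/w10.png

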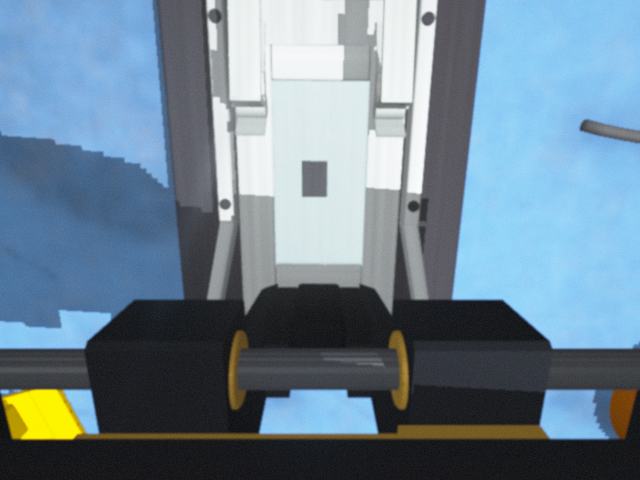

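{"op": "jog_arm", "data": {
  "rows": [
    [[0.001, 0, 0], 0],
    [[0.001, 0, 0], 0]
  ]
}}

```text
clock: 14.85
tool_pos: [0.5068, 0.0796, 0.0467]
eef_rot: [1.0, 0.01, -0.003, 0.001]
contact_force: [-2.3, -0.8, 3.1]
opening: 0.199
```

{"op": "jog_arm", "data": {
  "rows": [
    [[0.001, 0, 0], 0],
    [[0.001, 0, 0], 0]
  ]
}}

```text
clock: 15.02
tool_pos: [0.5091, 0.0799, 0.0468]
eef_rot: [1.0, 0.01, -0.002, 0.0]
contact_force: [0.8, -0.7, -0.4]
opening: 0.205
```

```bash
python3 look.py w11
python3 - <<'E'
import cv2
a=cv2.imread('pics/w10.png')[40:180,190:450];b=cv2.imread('pics/w11.png')[40:180,190:450]
import numpy as np
cv2.imwrite('pics/w11c.png',cv2.resize(np.vstack([a,b]),None,fx=2.1,fy=2.1,interpolation=cv2.INTER_CUBIC))
E
```

```text
0.01938324545525375 [0.50912434 0.07987762 0.04681455] 15.0167 [-4.00668266e-03 -6.68371256e-04 -9.99991750e-01] 0.20487018610346383 [ 0.83135498 -0.72828468 -0.40228111]
```

View pics/w11c.png

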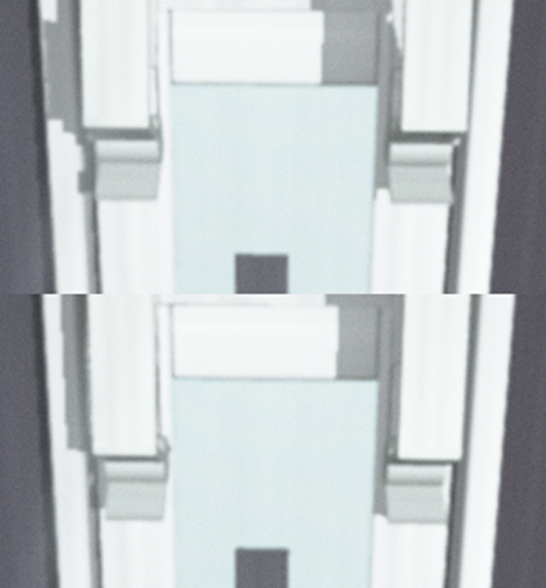

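{"op": "jog_arm", "data": {
  "rows": [
    [[0, 0, 0], 0],
    [[0, 0, 0], 0],
    [[0, 0, 0], 0],
    [[0, 0, 0], 0],
    [[0, 0, 0], 0],
    [[0, 0, 0], 0]
  ],
  "gripper": 34
}}

```text
clock: 15.57
tool_pos: [0.5079, 0.0799, 0.0467]
eef_rot: [1.0, 0.01, -0.003, 0.001]
contact_force: [0.5, -0.7, -0.3]
opening: 0.387
```

```bash
python3 look.py w12
```

```text
0.019930534445670705 [0.50787885 0.07985521 0.04674935] 15.5667 [-0.00596649 -0.00114802 -0.99998154] 0.38708431506769275 [ 0.47333983 -0.65913098 -0.34428691]
```

View pics/w12.png

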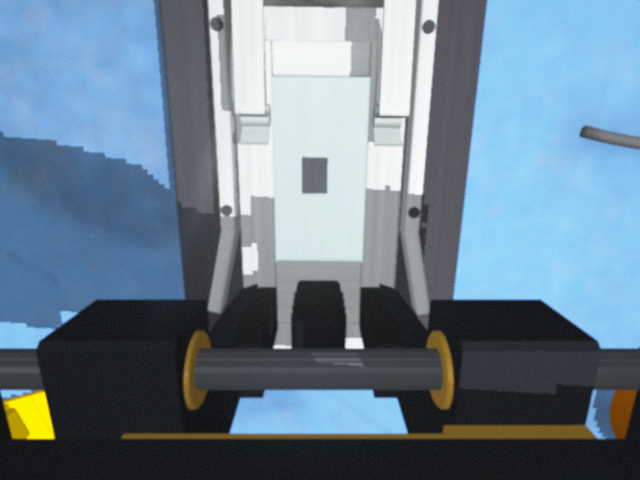

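Both fingers are clear of the block (about (319,310)) and the toes are down behind the ridges. Retreating straight up.

{"op": "jog_arm", "data": {
  "rows": [
    [[0, 0, -0.01], 0],
    [[0, 0, -0.03], 0],
    [[0, 0, -0.06], 0],
    [[0, 0, -0.1], 0],
    [[0, 0, -0.14], 0],
    [[0, 0, -0.18], 0],
    [[0, 0, -0.22], 0],
    [[0, 0, -0.22], 0],
    [[0, 0, -0.22], 0]
  ]
}}

```text
clock: 16.37
tool_pos: [0.5096, 0.0801, 0.2136]
eef_rot: [1.0, 0.01, -0.001, 0.0]
contact_force: [-0.1, -0.0, -0.0]
opening: 0.386
```

```bash
python3 look.py w13; python3 look.py s13 side;python3 look.py sc13 scene
python3 - <<'E'
import cv2
b=cv2.imread('pics/w13.png')[0:300,190:450]
cv2.imwrite('pics/w13c.png',cv2.resize(b,None,fx=2,fy=2,interpolation=cv2.INTER_CUBIC))
E
```

```text
0.019516398681420334 [0.50962864 0.08009267 0.21360693] 16.3667 [-2.30617379e-03 -5.48374394e-04 -9.99997190e-01] 0.3861727319979268 [-0.1034461  -0.00011713 -0.03464901]
0.019608973412082117 [0.50868596 0.07966399 0.21219329] 16.4167 [-0.00537609 -0.00151351 -0.9999844 ] 0.3847970279752072 [-0.73095744 -0.49924802 -0.05957823]
0.01981694921317611 [0.50817622 0.07951483 0.21132961] 16.4667 [-0.00724765 -0.00200574 -0.99997172] 0.38571413531230564 [ 0.18203274 -0.30408668  0.16399948]
```

View pics/w13c.png

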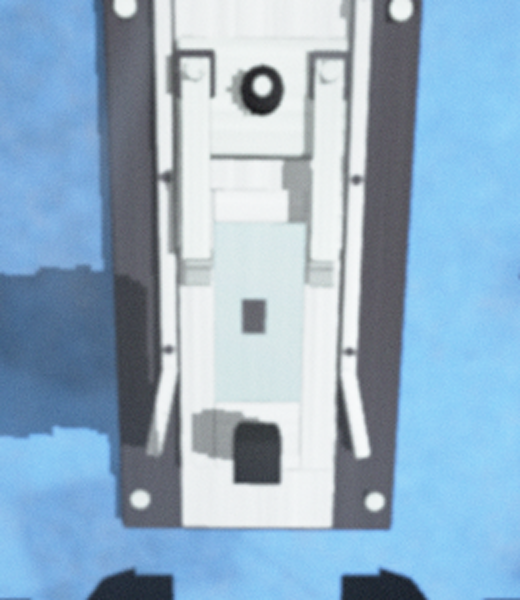

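View pics/sc13.png

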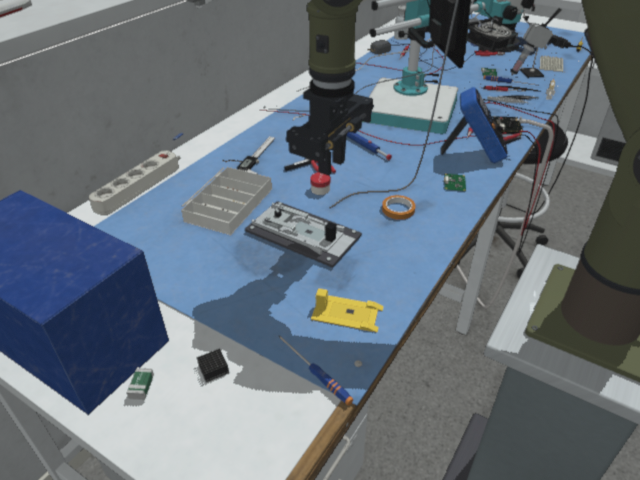

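Run:
```python
from h import *
st=np.load('w13.npy',allow_pickle=True).item()
f=lambda x,y,z: ray('wrist',(190+x/2,y/2),z,st).round(4)
print('tail',f(182,469,.018),f(331,468,.018)); print('stop',f(262,156,.027)); print('front',f(182,526,.014),f(332,526,.014))
print('glass corners (x-axis)',f(218,222,.018),f(214,402,.018),f(306,222,.018),f(301,402,.018))
print('grip rear top',f(236,483,.056),f(279,483,.056)); print('toe edge',f(196,262,.022),f(196,286,.022),f(321,286,.022))
```

```text
tail [0.4974 0.1125 0.018 ] [0.499  0.0492 0.018 ]
stop [0.6202 0.0811 0.027 ]
front [0.4706 0.113  0.014 ] [0.4718 0.0472 0.014 ]
glass corners (x-axis) [0.5971 0.0978 0.018 ] [0.5263 0.099  0.018 ] [0.5978 0.0634 0.018 ] [0.527  0.0629 0.018 ]
grip rear top [0.502  0.0887 0.056 ] [0.5023 0.0725 0.056 ]
toe edge [0.5819 0.1061 0.022 ] [0.5728 0.1061 0.022 ] [0.5738 0.0569 0.022 ]
```

```bash
python3 -c "
from plant import *
print(workorder.finish_job(), get_state()['clock'])"
```

```text
the job is handed in; nothing more can be done
the job is handed in; nothing more can be done
```

The carrier is loaded in the stage under both clips, released, and the job is handed in at about 16.5 s; no verdict came back.

**What I did:** I picked the grey carrier by its black grip block and left the yellow look-alike alone. I laid it in the channel mouth with the ridged end towards the clips and slid it in slowly. Wrist readings showed up to about 7 N of push and at most about 4 N of downward load. The push fell to about 0 N when the clips snapped. I then opened the gripper and lifted straight up.

**Last checks:**
- **Nose position:** it lies about 2 mm short of the end stop, which puts it about 35 mm beyond the toes (allowed 34 to 37 mm), and about 49 mm beyond the stage origin. By eye it sits centred and straight in the channel.
- **Clips:** both toes look dropped behind the ridges in the wrist picture. I could not read the clip angles directly.
- **Gripper:** it is open and about 0.17 m above its release height, with the force reading near zero.
- **Other objects:** the tape roll, the jar and the heatsink look unmoved in the last scene picture; I did not measure them again.

**One disagreement:** the toe centres came out about 4 mm nearer the robot when measured directly than when worked back from the stop. I relied on the stop and the drop in push for the final position.

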